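# Press a laminated sample board on the sprung slope stand

## Robot

A 7-joint arm with a two-finger parallel gripper is mounted at the origin on a cart in front of the work surface, level with it; the furniture and walls round the work are solid. World frame = base frame: x ahead of the robot, y to its left, z up, the work surface at z = 0. Lengths are in m, angles in rad, forces in N, time in s.
With the tool pointing down it reaches from about 0.4 to 0.9 m from the base axis. Payload 5.6 kg.
Tool frame: the origin (TCP) lies midway between the tips of the shut fingers; the grasp point (between the pads) lies r.hold_point_z behind it (r.hold_point_z is the distance from the TCP to the grasp point, in m); z points along the fingers, y is the line along which they close (so a half turn about z gives the same grasp; the last joint's range is limited). The gripper opens to 92 mm and grips with 3 to 60 N. Pads are 20 mm wide; open, the fingers measure 128 mm over their backs; the gripper's body (75 mm by 189 mm) begins 69 mm behind the grasp point.
Start: joints at [-1.345, 0.468, -0.012, 1.603, 0.006, 1.071, -0.056], TCP at [0.173, 0.627, 0.184] pointing down, gripper open.
Joint ranges: [-2.53, 2.53], [-0.31, 2.02], [-1.57, 1.55], [0.28, 2.44], [-1.29, 4.43], [0.15, 1.84], [-2.92, 2.92]. Speed limits (rad/s): [2.57, 2.57, 3.14, 3.14, 3.14, 3.14, 3.14].

## Interface

Orientations are given as a unit quaternion [w, x, y, z].
In Python, from bench import r gives the robot as it stands. Calls block until the motion is done:
- r.movep(position, orientation): joint-space move of the TCP to a pose.
- r.move_straight(position, orientation=None, speed=0.15): straight line of the TCP; orientation=None keeps the orientation; speed is the mean speed in m/s.
- r.movej(angles): joint-space move.
- r.ungrasp() and r.close(): open the fingers fully, or close them until they stop; the grip force is fixed at half the most.
- r.dwell(seconds).
- r.ik(position, orientation): joint angles nearest the present ones, or None.
- r.camera(name): name is "side" or "top"; returns the picture (400x640x3 uint8, blue, green, red); there is no depth.
- r.camera_params(name): a dict with "fx", "fy", "cx", "cy" (pixels), "R" (3x3) and "t" (3): a world point X has camera coordinates R X + t. Camera axes: x right, y down, z forward; pixel columns grow to the right and rows downward; lengths in m; the calibration is good to about 2 mm. A picture is of the moment at which its call begins. camera_params takes no time and is no camera call.
A pose or a line that the arm cannot do raises r.PlanningError and nothing moves.
- r.job_done(): hands the job in; it is judged then, once.
Readings, each from a call of its own:
- r.get_t(): time.
- r.get_joint_positions(): joint angles.
- r.get_qd(): joint speeds.
- r.get_joint_efforts(): joint torques, N m.
- r.get_eef_pos(): TCP position.
- r.get_ee_rot(): TCP orientation.
- r.get_contact_force(): force on the tool from outside, world axes, zero at the start.
- r.get_torque(): the same for the moment, N m.
- r.get_opening(): finger opening in m.
- r.get_grip_force(): force on a finger pad.
Only numpy, scipy, OpenCV 4.12 (cv2) and the standard library are available. Lean on these libraries where they do the work, as an engineer would, in place of code of your own. Each camera call takes 0.05 s, during which the arm holds its last target. There are 200 camera calls.

## Task

Lay the white-faced sample board on the sloped cork bed of the press stand, white face up, straight and centred on it, with its lower end against the red ledge, and let go. Then take the orange-handled twin-roll roller and, with both rolls flat on the board, roll it up the slope from near the lower end to near the upper end, pressing firmly enough all the way that the sprung bed visibly sinks, about half of its travel. Finally set the roller down upright on the desk clear of the stand, with the board still lying in its place, and leave the bottle, tube and tin undisturbed.

Things in the scene. Friction and masses are not known exactly. Their poses are not given: they have to be found in the camera images.
- board_center (a point): centre (half-way up) of the loose sample board: flat plywood rectangle 140 x 60 x 12 mm with a white laminate face on top, about 90 g, lying on the desk white face up. Own x along its 140 mm length, y across its 60 mm width, z out of the white face. Either end may go down to the ledge. Grasp it across the 60 mm width.
- platen_seat (a point): point on the cork face of the press stand's sprung bed where the centre of the board's underside belongs; 64 mm above the desk with the bed up. Own x points up the slope (25 degrees above level, rising toward the robot; the ledge is at the far end), y across the bed, z out of the cork. The bed is 40 mm wide (the board overhangs 10 mm each side); cork from 70 mm down-slope to 62 mm up-slope of here.
- ledge (a point): middle of the red ledge at the bed's lower end (away from the robot), at cork height on its inner face, 70 mm down-slope of the seat point; same axes. The ledge is 40 mm wide, 6 mm thick and stands 9 mm above the cork.
- stand: the fixed press stand; origin on the desk, straight below the seat point. Plywood foot 165 x 76 mm, 10 mm high; aluminium plate 44 mm wide under the bed; highest point about 92 mm. Own x toward its high end (which faces the robot), z up.
- platen (a joint): how far the sprung bed is pressed in, square to its slope, m: 0 up (at rest, and it stays up with only the board on it), 0.012 fully down. A spring resists: it begins to move at about 3 N and needs about 0.7 N more for each mm, about 7 N at half travel and 11 N at the bottom.
- roller_grip (a point): centre of the orange grip of the loose hand roller (240 g): block 46 long (own x, rolling direction) x 22 wide (own y; grasp across) x 44 mm high, on a steel frame 58 x 52 mm. Two free-turning rubber rolls below, 24 mm diameter, 44 mm wide, axles along y, 15 mm ahead and behind. This point is 54 mm above what the rolls stand on, the grip's foot 33 mm; z up as it stands on the desk.
- oil_bottle_c (a point): bystander: small brown dropper bottle, 33 mm across and 102 mm tall, standing on the desk behind the stand; this point is at half height
- glue_tube: bystander: blue glue tube, 42 x 146 x 28 mm, lying on the desk; origin at the centre of its underside
- wax_tin: bystander: round tin, 63 mm across, 34 mm high, cream lid and red base; origin at the centre of its underside

How it is judged:
By the outcome, as a careful person would: the job done as asked, in the order asked, and still so for the second after the job is handed in, with the robot touching nothing.
It also fails if it takes over 67 s, if anything falls off the work surface, if the arm or the gripper's body presses on something with over 40 N, if the wrist force passes 120 N, or if a joint passes its speed limit or range.

## Working session

There is one attempt and no reset: what is moved stays moved. The work goes in short steps, each a Python script; the robot and the scene stay as the last script left them, time stands still between calls to the robot, and variables do not carry over. Pictures are saved under pics/ and viewed, at most 10 in all, crops included, and the job is handed in when it is done.

```bash
ls; mkdir -p pics; python3 - <<'E'
from bench import r
import cv2,numpy as np
for n in("top","side"):
    cv2.imwrite(f"pics/{n}0.png",r.camera(n)); p=r.camera_params(n); R=np.array(p["R"]);print(n,p["fx"],p["cx"],p["cy"],R.round(3).tolist(),(-R.T@np.array(p["t"])).round(3))
print(r.hold_point_z,r.get_ee_rot(),r.get_eef_pos(),r.get_t())
E
```

```text
pics
top 386.26063262722715 317.51915540898466 199.15605334919678 [[-0.015, -0.999, -0.03], [-0.99, 0.019, -0.136], [0.137, 0.028, -0.99]] [ 0.423 -0.126  0.916]
side 384.133615025491 309.66604555134944 199.70887701994215 [[-0.978, -0.209, 0.008], [-0.121, 0.534, -0.837], [0.171, -0.819, -0.548]] [0.415 0.57  0.518]
0.0187 [-4.29405708e-05  1.34007744e-01  9.90979973e-01 -7.84959308e-04] [0.17254031 0.62609546 0.18333936] 0.1
```

View pics/top0.png

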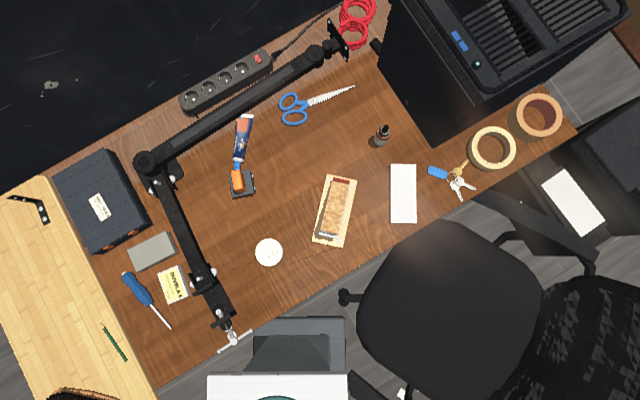

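View pics/side0.png

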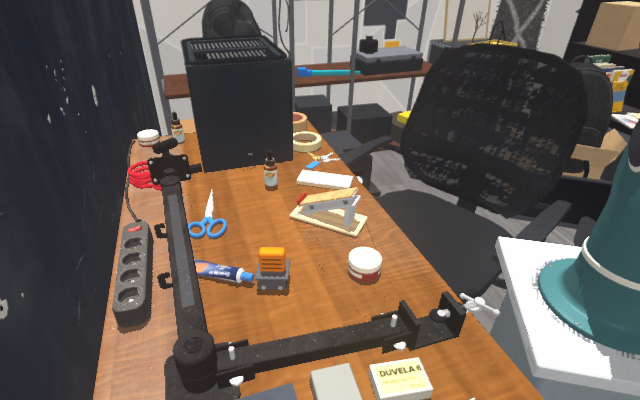

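The top view shows the board (403,193), stand (335,210) with its ledge end away from the robot, roller (242,182), tube (243,138), tin (268,252) and bottle (383,135). The side view shows the same things, with the roller at (272,270) and the stand at (328,212).

```bash
cat > h.py <<'E'
from bench import r
import cv2,numpy as np
def ray(n,u,v):
    p=r.camera_params(n);R=np.array(p["R"]);t=np.array(p["t"])
    return -R.T@t, R.T@np.array([(u-p["cx"])/p["fx"],(v-p["cy"])/p["fy"],1])
def cast(n,u,v,z):
    o,d=ray(n,u,v);return o+d*(z-o[2])/d[2]
def proj(n,X):
    p=r.camera_params(n);c=np.array(p["R"])@X+np.array(p["t"]);return np.array([p["fx"]*c[0]/c[2]+p["cx"],p["fy"]*c[1]/c[2]+p["cy"]])
def blob(m,roi):
    x0,y0,x1,y1=roi;k=np.zeros_like(m);k[y0:y1,x0:x1]=m[y0:y1,x0:x1]
    return max(cv2.findContours(k,cv2.RETR_EXTERNAL,cv2.CHAIN_APPROX_NONE)[0],key=cv2.contourArea)
def rect(n,c,z):
    """min-area rectangle of contour cast on plane z -> centre, (long,short), yaw of long axis"""
    P=np.array([cast(n,u,v,z)[:2] for u,v in c[:,0,:]+0.0],np.float32)*1000
    b=cv2.boxPoints(cv2.minAreaRect(P))/1000
    e=[b[1]-b[0],b[2]-b[1]];e.sort(key=np.linalg.norm)
    y=np.arctan2(e[1][1],e[1][0]);y=(y+np.pi/2)%np.pi-np.pi/2
    return b.mean(0),(np.linalg.norm(e[1]),np.linalg.norm(e[0])),y
E
python3 - <<'E'
from h import *
t=cv2.imread("pics/top0.png");s=cv2.imread("pics/side0.png")
H=cv2.cvtColor(t,cv2.COLOR_BGR2HSV)
w=cv2.inRange(H,(0,0,150),(179,50,255))
print("board",rect("top",blob(w,(380,150,425,235)),.012))
print("tin",rect("top",blob(w,(245,225,295,280)),.034))
f=cv2.inRange(H,(8,40,150),(35,255,255));c=blob(f,(300,165,365,260))
print("foot",rect("top",c,.010))
o=cv2.inRange(H,(3,150,150),(20,255,255));c=blob(o,(225,160,260,205));print("grip",rect("top",c,.076),cv2.boundingRect(c))
a=cv2.resize(t[155:265,220:430],None,fx=3.8,fy=3.8,interpolation=cv2.INTER_CUBIC)
cv2.imwrite("pics/a.png",a)
b=cv2.resize(s[160:300,230:390],None,fx=4,fy=4,interpolation=cv2.INTER_CUBIC);cv2.imwrite("pics/b.png",b)
E
```

```text
board (array([ 0.559149  , -0.30124784], dtype=float32), (np.float32(0.13861911), np.float32(0.05969086)), np.float32(-0.02943933))
tin (array([0.42570806, 0.01215834], dtype=float32), (np.float32(0.061561562), np.float32(0.058527436)), np.float32(1.5550686))
foot (array([ 0.5183587 , -0.13360383], dtype=float32), (np.float32(0.22300343), np.float32(0.15313974)), np.float32(-0.021575809))
grip (array([0.5867562 , 0.07761919], dtype=float32), (np.float32(0.04692029), np.float32(0.022076579)), np.float32(0.19276321)) (231, 170, 12, 21)
```

View pics/a.png

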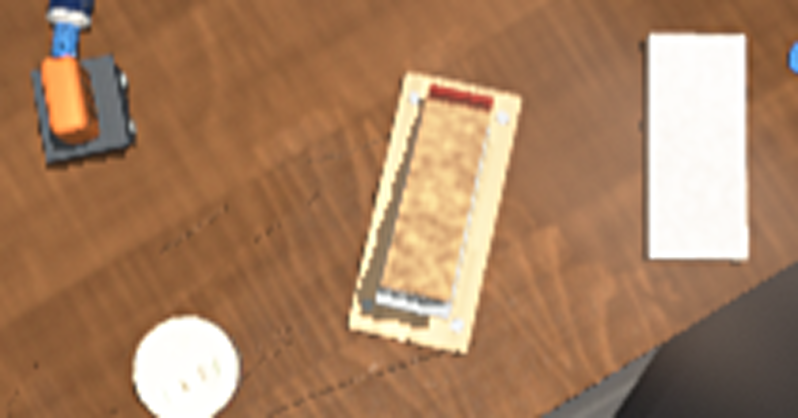

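View pics/b.png

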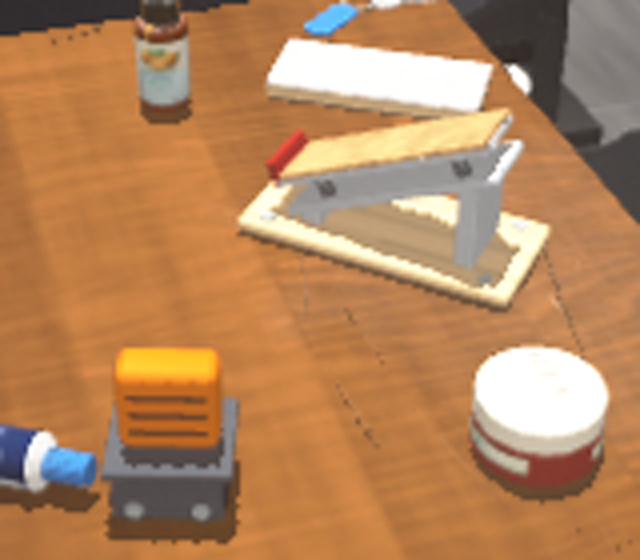

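```bash
python3 - <<'E'
from h import *
t=cv2.imread("pics/top0.png");s=cv2.imread("pics/side0.png")
T=lambda u,v:((u+.5)/3.8+219.5,(v+.5)/3.8+154.5); S=lambda u,v:((u+.5)/4+229.5,(v+.5)/4+159.5)
F=np.array([cast("top",*T(*p),.010) for p in [(407,72),(521,95),(467,352),(350,326)]])
print("foot ctr",F.mean(0),[np.linalg.norm(F[i]-F[i-1]).round(4) for i in range(4)])
d=(F[2]+F[3]-F[0]-F[1]);print("yaw deg",np.degrees(np.arctan2(d[1],d[0])), [np.degrees(np.arctan2(*(F[a]-F[b])[1::-1])) for a,b in((3,0),(2,1))],"across",np.degrees(np.arctan2(*(F[0]-F[1]+F[3]-F[2])[1::-1])))
s25=np.sin(np.radians(25))
C=np.array([cast("top",*T(u,v),.064+x*s25) for u,v,x in[(430,97,-.07),(492,107,-.07),(447,303,.062),(382,290,.062)]])
m0=(C[0]+C[1])/2;m1=(C[2]+C[3])/2;d=m1-m0
print("cork",C.round(4).tolist(),"seat",m0+d*70/132,np.linalg.norm(d[:2]),132*np.cos(np.radians(25)),"yaw",np.degrees(np.arctan2(d[1],d[0])))
FS=np.array([cast("side",*S(*p),.010) for p in [(240,222),(390,185),(548,232),(503,296)]]);print("side foot",FS.round(4).tolist(),F.round(4).tolist())
# cork mask by PCA over top
H=cv2.cvtColor(s,cv2.COLOR_BGR2HSV)
o=cv2.inRange(H,(5,170,180),(20,255,255));c=blob(o,(255,243,290,275));x,y,w,h=cv2.boundingRect(c);print("grip side top-mid guess",x,y,w,h)
H=cv2.cvtColor(s,cv2.COLOR_BGR2HSV);wm=cv2.inRange(H,(0,0,175),(179,40,255));print("board side",rect("side",blob(wm,(294,165,356,190)),.012))
print("grip side->", cast("side",*S(168,352),.076), proj("side",np.array([.5868,.0776,.076])), proj("side",np.array([.5868,.0776,.033])))
E
```

```text
foot ctr [ 0.52179293 -0.13990596  0.01      ] [np.float64(0.1627), np.float64(0.0728), np.float64(0.1634), np.float64(0.0734)]
yaw deg 166.63980112792368 [np.float64(166.54272825839547), np.float64(166.73646964913294)] across 76.92468987254729
cork [[0.5883, -0.137, 0.0344], [0.5814, -0.1746, 0.0344], [0.4604, -0.1435, 0.0902], [0.4683, -0.1072, 0.0902]] seat [ 0.52095792 -0.13964553  0.064     ] 0.12429162448126103 119.63262788883779 yaw 165.79850258022233
side foot [[0.6047, -0.1181, 0.01], [0.5278, -0.1739, 0.01], [0.4325, -0.147, 0.01], [0.4509, -0.0832, 0.01]] [[0.6092, -0.1232, 0.01], [0.593, -0.1943, 0.01], [0.434, -0.1568, 0.01], [0.451, -0.0854, 0.01]]
grip side top-mid guess 258 245 30 26
board side (array([ 0.5568882 , -0.29842874], dtype=float32), (np.float32(0.14032225), np.float32(0.06283625)), np.float32(-0.036296487))
grip side-> [0.58617752 0.07371035 0.076     ] [270.64130337 248.98374359] [271.76762628 267.11375412]
```

Heights, sizes and two-view checks agree: board (0.558,-0.300), stand (0.521,-0.140) with yaw 166.5°, and grip (0.587,0.077). Next is picking the board.

```bash
cat >> h.py <<'E'
from scipy.spatial.transform import Rotation as Ro
def quat(x,z):
    M=np.c_[x,np.cross(z,x),z];q=Ro.from_matrix(M).as_quat();return [q[3],*q[:3]]
Z=np.array([0,0,1.]);YS=np.radians(166.5);h_=np.array([np.cos(YS),np.sin(YS),0])
c25,s25=np.cos(np.radians(25)),np.sin(np.radians(25))
u=h_*c25+Z*s25;n=-h_*s25+Z*c25
SEAT=np.array([.521,-.140,.064])
QS=quat(u,-n)
def qdown(yaw): return quat(-np.array([np.cos(yaw),np.sin(yaw),0]),-Z)
def F(k=1): return np.mean([r.get_contact_force() for _ in range(k)],0)
E
python3 - <<'E'
from h import *
b=np.array([.558,-.300,0]);q=qdown(-.031)
for P,Q in[(b+Z*.003,q),(SEAT+n*.003,QS),(SEAT+n*.05-u*.045,QS),(SEAT+n*.05+u*.045,QS),(np.array([.587,.077,.038]),qdown(.193))]:
    print(r.ik(P,Q))
r.move_straight(np.array(r.get_eef_pos())+Z*.2,speed=.3)
r.movep(b+Z*.2,q);r.move_straight(b+Z*.03,speed=.2);f0=F()
r.move_straight(b+Z*.003,speed=.05);print("f",F()-f0);print(r.get_opening());r.close();print(r.get_opening(),r.get_grip_force(),r.get_t(),r.get_eef_pos())
cv2.imwrite("pics/c.png",cv2.resize(r.camera("side")[120:240,240:400],None,fx=4,fy=4))
E
```

```text
[ 0.07662952  0.71007091  0.50525239  1.78267871 -0.46985276  0.77108757
  2.36282192]
[-0.16869317  0.76307463  0.56613924  1.61557739 -0.34245034  1.3246865
  1.84765641]
[-0.1580483   0.8378244   0.61484628  1.42921237 -0.38198895  1.45609753
  1.85610785]
[-0.24978908  0.67580944  0.67376018  1.64886175 -0.33671666  1.40483508
  1.86853489]
[-0.32776574  0.55661661  0.18375798  1.86167715 -0.14428707  0.73608117
  1.69980634]
f [ 1.64309645 -0.31262245 -0.19859447]
0.09154522937690718
0.0006766922355015549 0.0 7.5083 [ 0.55800454 -0.29999344  0.00299523]
```

View pics/c.png

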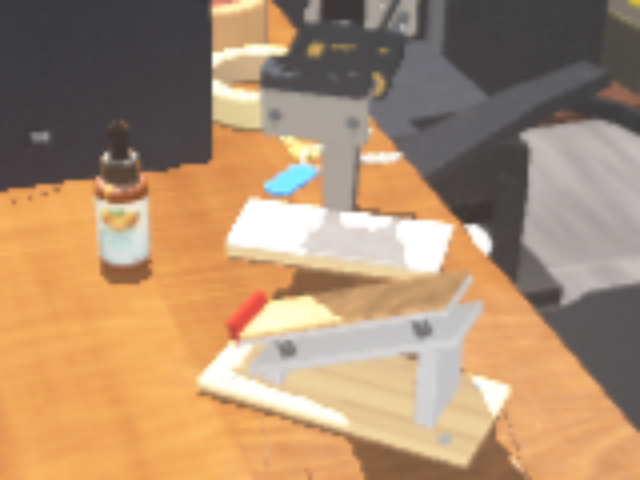

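The side crop shows the fingers at about (342,200), ending near the board's far edge with nothing between them. The close ran right to shut, so I'm checking before moving.

```bash
python3 - <<'E'
from h import *
print(F(),r.get_opening(),r.get_grip_force(),r.get_eef_pos(),r.get_ee_rot(),qdown(-.031))
for z in(0,.012,.03):print(proj("side",np.array([.558,-.3,z])),proj("side",np.array([.558,-.27,z])),proj("side",np.array([.558,-.33,z])))
a=r.camera("side")[140:200,270:370];b=r.camera("top")[130:240,350:450]
cv2.imwrite("pics/d.png",np.hstack([cv2.resize(a,(500,300)),cv2.resize(b,(272,300))]))
E
```

```text
[ 0.28849308 -0.05719457  0.3747793 ] 0.0003696773740325488 0.0 [ 0.5579852  -0.30000345  0.0029894 ] [-2.09011116e-05  1.54948742e-02  9.99879947e-01  5.12467502e-06] [np.float64(0.0), np.float64(0.015499379361622132), np.float64(0.9998798774049833), np.float64(-0.0)]
[323.98256646 181.61143054] [321.91432098 187.34505134] [325.95356992 176.14738555]
[324.11185467 177.69113966] [322.03308235 183.3654946 ] [326.09227157 172.28526222]
[324.30896006 171.71448906] [322.21421224 177.29604096] [326.30364686 166.39955439]
```

View pics/d.png

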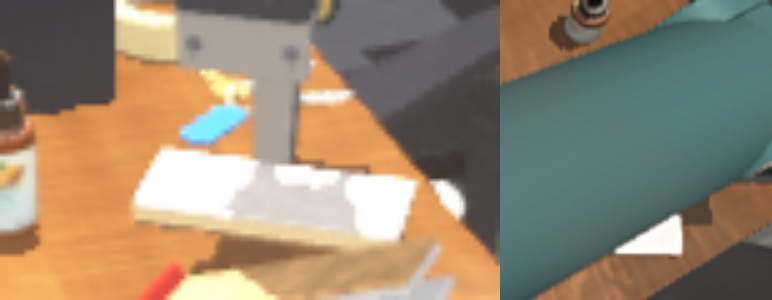

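Board corners in the side view are unchanged, so nothing moved. The tip shows at (325,172), where the TCP should project to (324,181). I'll raise the shut gripper and compare where its tip appears with the reported TCP.

```bash
python3 - <<'E'
from h import *
r.move_straight(np.array([.558,-.3,.12]),speed=.2)
im=r.camera("side");p=proj("side",np.array(r.get_eef_pos()));print(p,r.get_eef_pos(),r.get_opening(),[proj("side",np.array([.558,-.3,z])) for z in(.14,.16)])
x,y=p.astype(int);a=im[y-50:y+40,x-60:x+60]
cv2.imwrite("pics/e.png",cv2.resize(a,None,fx=5,fy=5))
print(x-60,y-50)
E
```

```text
[325.55954749 140.70514791] [ 0.55727653 -0.29908781  0.11852188] 0.0005578852176601049 [array([325.60294836, 132.4780382 ]), array([325.85617282, 124.79973929])]
265 90
```

View pics/e.png

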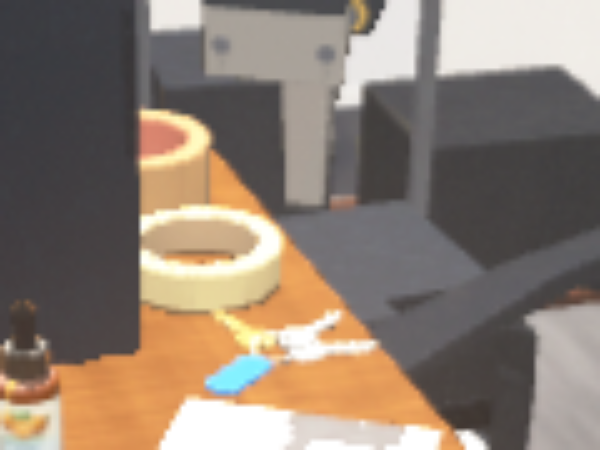

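The tip sits at (326,131) against a predicted (325.6,140.7). That would put the real fingertips about 23 mm short of the reported TCP. I'll confirm by gently touching the board's top with the shut fingers.

```bash
python3 - <<'E'
from h import *
r.move_straight(np.array([.558,-.3,.006]),speed=.15);r.dwell(.2);f0=F(3)
z=.006
try:
    while z>-.024:
        z-=.002;r.move_straight(np.array([.558,-.3,z]),speed=.04);f=F(3)-f0
        print(round(z,3),f.round(2),r.get_eef_pos()[2].round(4))
        if f[2]>2.5:break
except r.PlanningError as e:print(e)
print(r.get_t())
E
```

```text
0.004 [-0.27 -0.51 -0.16] 0.0041
0.002 [-1.17  0.06  0.18] 0.0018
0.0 [0.57 0.32 0.86] -0.0002
-0.002 [ 0.32 -0.21  0.58] -0.0022
-0.004 [-0.77 -0.36  0.83] -0.0041
-0.006 [-1.14 -0.26  0.58] -0.0061
-0.008 [-0.06 -0.78  0.17] -0.0082
-0.01 [-0.66 -0.96  0.31] -0.0101
-0.012 [ 1.07 -0.33  0.56] -0.0121
-0.014 [-0.67  0.74  0.59] -0.0141
-0.016 [-0.15 -0.6   0.84] -0.0161
-0.018 [-0.05 -1.29  1.72] -0.0179
-0.02 [-4.04  2.38 16.91] -0.018
12.8
```

Contact came at TCP z = -0.0175 on the 12 mm high board, so the true tips lie 29.5 mm behind the reported TCP. I'll build that offset in and grasp again with a force guard.

```bash
cat >> h.py <<'E'
D=.0295   # true fingertips lie this far behind the reported TCP
QSm=np.array(-n)
def tip(p,zt=-Z): return np.array(p)+zt*D
E
python3 - <<'E'
from h import *
b=np.array([.558,-.300,0])
r.move_straight(tip(b+Z*.03),speed=.15);r.ungrasp();r.dwell(.2);f0=F(3)
for z in(.012,.007,.002):
    r.move_straight(tip(b+Z*z),speed=.06);f=F(3)-f0;print(z,f.round(2))
    if f[2]>5:raise SystemExit("contact")
r.close();print(r.get_opening(),r.get_grip_force(),(F(3)-f0).round(2),r.get_eef_pos())
r.move_straight(tip(b+Z*.09),speed=.15);r.dwell(.2);print(r.get_opening(),(F(3)-f0).round(2),r.get_t())
im=r.camera("side");cv2.imwrite("pics/f.png",cv2.resize(im[70:210,250:410],None,fx=4,fy=4))
E
```

```text
0.012 [-0.14  0.81 -0.82]
0.007 [ 0.81  0.72 -0.96]
0.002 [-0.19  1.74  0.09]
0.05954728931992698 29.999442100524902 [-0.69  0.54 -1.34] [ 0.55810235 -0.30013077 -0.02735903]
0.05955746929841355 [-0.41  1.15 -2.3 ] 17.125
```

View pics/f.png

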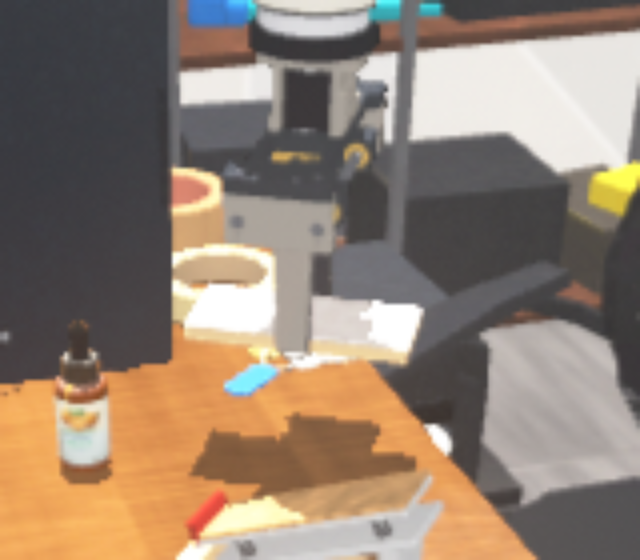

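The board is held level, with the near fingertip at (292,350) just at its underside and the board roughly centred on the fingers. Next I place it: approach 8 mm up-slope, touch down, then slide to the ledge.

```bash
python3 - <<'E'
from h import *
print("near tip pred",proj("side",np.array([.558,-.27,.09])))
T=lambda a,c: tip(SEAT+u*a+n*(c+.002),-n)
r.move_straight(tip([.558,-.3,.14]),speed=.2)
r.movep(T(.009,.06),QS);r.move_straight(T(.009,.008),speed=.12);r.dwell(.2);f0=F(4);print("t",r.get_t())
c=.008
while c>-.008:
    c-=.0015;r.move_straight(T(.009,c),speed=.04);f=F(4)-f0
    print("c",round(c,4),"n",(f@n).round(2),"u",(f@u).round(2))
    if f@n>2.5:break
c+=.0008;a=.009
while a>-.010:
    a-=.0015;r.move_straight(T(a,c),speed=.04);f=F(4)-f0
    print("a",round(a,4),"n",(f@n).round(2),"u",(f@u).round(2))
    if f@u>5:break
print(a,c,r.get_t(),r.get_opening())
for nm in("side","top"):cv2.imwrite(f"pics/g_{nm}.png",r.camera(nm))
E
```

```text
near tip pred [322.84522114 156.15166014]
t 19.025
c 0.0065 n 0.44 u 1.24
c 0.005 n 0.37 u 0.54
c 0.0035 n 0.79 u 0.61
c 0.002 n 1.15 u -0.26
c 0.0005 n -0.44 u 0.99
c -0.001 n 2.76 u 0.52
a 0.0075 n 0.53 u 0.5
a 0.006 n 1.17 u 1.47
a 0.0045 n 0.9 u 0.43
a 0.003 n 0.47 u 0.53
a 0.0015 n 0.51 u 1.75
a 0.0 n 3.16 u 4.94
a -0.0015 n 3.39 u 9.6
-0.0014999999999999996 -0.00019999999999999912 22.275 0.059774206773491476
```

Bed and ledge contacts came within 1 mm of the prediction. Now release, back off and look.

```bash
python3 - <<'E'
from h import *
T=lambda a,c: tip(SEAT+u*a+n*(c+.002),-n)
r.move_straight(T(-.0005,-.0005),speed=.04);r.ungrasp()
r.move_straight(T(-.0005,.08),speed=.2)
g=np.array([.587,.077,0]);q=qdown(.193)
r.movep(tip(g+Z*.16),q);print(r.get_t())
im=r.camera("top");s=r.camera("side")
H=cv2.cvtColor(im,cv2.COLOR_BGR2HSV);w=cv2.inRange(H,(0,0,140),(179,60,255))
c=blob(w,(295,150,375,265));cv2.drawContours(im,[c],-1,(0,0,255),1)
# board top face: cast contour onto the sloped plane
P0=SEAT+n*.012;X=[]
for p in c[:,0]:
    o,d=ray("top",*p.astype(float));k=o+d*((P0-o)@n)/(d@n)-P0;X.append([k@u,k@np.cross(n,u)])
b=cv2.minAreaRect(np.array(X,np.float32)*1000);print(b)
A=cv2.resize(im[150:270,270:400],(433,400));B=cv2.resize(s[150:250,280:380],(400,400));cv2.imwrite("pics/h.png",np.hstack([A,B])[:, :800])
E
```

```text
24.725
((-2.0281524658203125, -0.5238609313964844), (146.70272827148438, 66.47767639160156), 0.08948206901550293)
```

View pics/h.png

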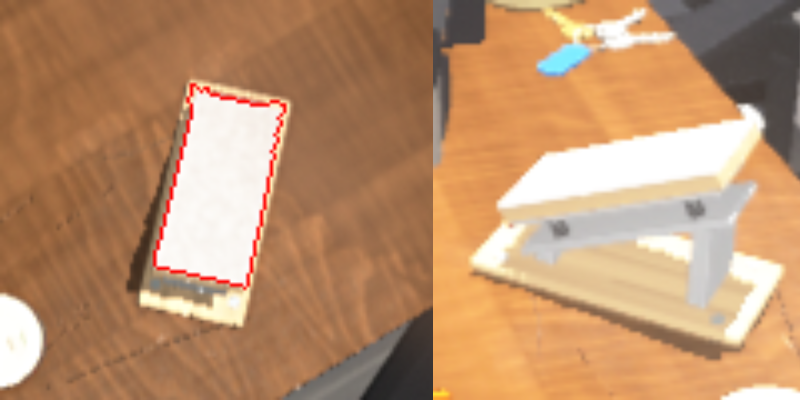

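The board lies flat, straight (0.1°) and centred within 1 mm of the bed estimate; red outline about (155–288, 85–287) in the crop. Now pick up the roller.

```bash
python3 - <<'E'
from h import *
im=r.camera("side")
g=np.array([.587,.077,0])
r.move_straight(tip(g+Z*.085),speed=.2);r.dwell(.2);f0=F(4)
for z in(.06,.045,.037):
    r.move_straight(tip(g+Z*z),speed=.1);f=F(4)-f0;print(z,f.round(2))
    if f[2]>5:raise SystemExit("contact")
r.close();print(r.get_opening(),r.get_grip_force(),(F(4)-f0).round(2))
r.move_straight(tip(g+Z*.14),speed=.2);r.dwell(.2);print(r.get_opening(),(F(4)-f0).round(2))
T=lambda a,c: tip(SEAT+u*a+n*(.012+c+.037),-n)
r.movep(T(-.043,.06),QS);r.move_straight(T(-.043,.010),speed=.12);r.dwell(.3);f0=F(8);np.save("f0.npy",f0)
t=r.get_t();F(8);print("t",t,r.get_t())
c=.010
while c>-.012:
    c-=.001;r.move_straight(T(-.043,c),speed=.05);f=F(8)-f0
    ac=(np.array(r.get_eef_pos())-T(0,0))@n
    print("c",round(c,4),round(ac,4),"n",(f@n).round(2),"u",(f@u).round(2))
    if f@n>6.3:break
print(r.get_t(),r.get_torque())
np.save("c.npy",c)
s=r.camera("side");cv2.imwrite("pics/i.png",cv2.resize(s[120:260,260:400],(600,600)))
E
```

```text
0.06 [-0.01 -1.14 -0.01]
0.045 [ 1.47 -0.64 -0.72]
0.037 [ 0.5  -0.84  0.7 ]
0.021614825273131272 29.99864548444748 [0.37 1.94 0.06]
0.021765239727101034 [ 0.73 -0.34 -3.  ]
t 30.2917 30.2917
c 0.009 0.0089 n 1.15 u 1.16
c 0.008 0.0079 n 0.95 u 0.31
c 0.007 0.0069 n 0.4 u 1.54
c 0.006 0.0059 n -0.37 u 0.23
c 0.005 0.0049 n 0.51 u 0.54
c 0.004 0.0039 n 0.42 u 0.05
c 0.003 0.0029 n 1.4 u 0.24
c 0.002 0.0019 n 0.91 u 0.3
c 0.001 0.0009 n 1.1 u 0.61
c 0.0 -0.0001 n 1.09 u 0.86
c -0.001 -0.0008 n 2.95 u 0.24
c -0.002 -0.0018 n 2.51 u 0.11
c -0.003 -0.0029 n 4.28 u 1.27
c -0.004 -0.0039 n 4.84 u -0.07
c -0.005 -0.0049 n 4.66 u 1.16
c -0.006 -0.0059 n 5.97 u 1.47
c -0.007 -0.0069 n 7.28 u 0.03
34.5417 [-0.1146434  -0.76005927 -0.06283088]
```

Contact came at about -0.7 mm and the bed is now about 6 mm down at about 7 N. Rolling up the slope.

```bash
python3 - <<'E'
from h import *
T=lambda a,c: tip(SEAT+u*a+n*(.012+c+.037),-n)
f0=np.load("f0.npy");c=-.007;a=-.043
while a<.0435:
    a+=.00725;r.move_straight(T(a,c),speed=.035);f=F(8)-f0;e=np.array(r.get_eef_pos())-T(0,0)
    print(round(a,4),"depth",round(e@n,4),"n",(f@n).round(2),"u",(f@u).round(2),"c",round(c,4),"open",round(r.get_opening(),4))
    if f@n>8.8:c+=.0005
    elif f@n<5.6:c-=.0005
    if f@n>14 or abs(f@u)>10:print("ABNORMAL");break
print(r.get_t(),r.get_torque())
E
```

```text
-0.0357 depth -0.0069 n 6.33 u 0.66 c -0.007 open 0.022
-0.0285 depth -0.007 n 7.05 u 0.57 c -0.007 open 0.0219
-0.0212 depth -0.007 n 7.13 u 1.51 c -0.007 open 0.0213
-0.014 depth -0.007 n 6.86 u 1.23 c -0.007 open 0.0217
-0.0067 depth -0.007 n 7.26 u 0.27 c -0.007 open 0.0219
0.0005 depth -0.007 n 6.62 u 1.24 c -0.007 open 0.0218
0.0078 depth -0.007 n 6.8 u 1.06 c -0.007 open 0.0213
0.015 depth -0.007 n 7.63 u 0.41 c -0.007 open 0.0216
0.0223 depth -0.007 n 7.71 u 1.09 c -0.007 open 0.0221
0.0295 depth -0.007 n 6.75 u 0.55 c -0.007 open 0.0218
0.0368 depth -0.007 n 7.61 u 1.26 c -0.007 open 0.0219
0.044 depth -0.007 n 6.18 u 1.37 c -0.007 open 0.0217
38.8917 [-0.08275498 -0.49999378  0.01918507]
```

The force held at 6–7.7 N along the whole stroke. Lift off, set the roller down, and check.

```bash
python3 - <<'E'
from h import *
T=lambda a,c: tip(SEAT+u*a+n*(.012+c+.037),-n)
r.move_straight(T(.044,.07),speed=.15)
g=np.array([.565,.072,0]);q=qdown(.193)
r.movep(tip(g+Z*.13),q);r.move_straight(tip(g+Z*.045),speed=.15);r.dwell(.2);f0=F(8)
z=.045
while z>.033:
    z-=.001;r.move_straight(tip(g+Z*z),speed=.05);f=F(8)-f0
    if f[2]>2.2:break
print("down",z,f.round(2));r.ungrasp();r.dwell(.2)
r.move_straight(tip(g+Z*.16),speed=.2);r.movep(tip([.42,.2,.36]),q);r.dwell(.2);print(r.get_t(),r.get_opening())
im=r.camera("top");s=r.camera("side")
H=cv2.cvtColor(im,cv2.COLOR_BGR2HSV);w=cv2.inRange(H,(0,0,140),(179,60,255));c=blob(w,(295,150,375,265))
P0=SEAT+n*.012;X=[]
for p in c[:,0]:
    o,d=ray("top",*p.astype(float));k=o+d*((P0-o)@n)/(d@n)-P0;X.append([k@u,k@np.cross(n,u)])
print(cv2.minAreaRect(np.array(X,np.float32)*1000))
cv2.imwrite("pics/j.png",np.vstack([cv2.resize(im[100:270,200:430],(500,370)),cv2.resize(s[140:310,190:400],(500,230*370//370))])[:600])
E
```

```text
down 0.03599999999999999 [0.48 0.14 7.23]
46.975 0.09199829080569952
((-2.1963653564453125, -0.9458999633789062), (67.46968841552734, 146.68441772460938), 89.75839233398438)
```

View pics/j.png

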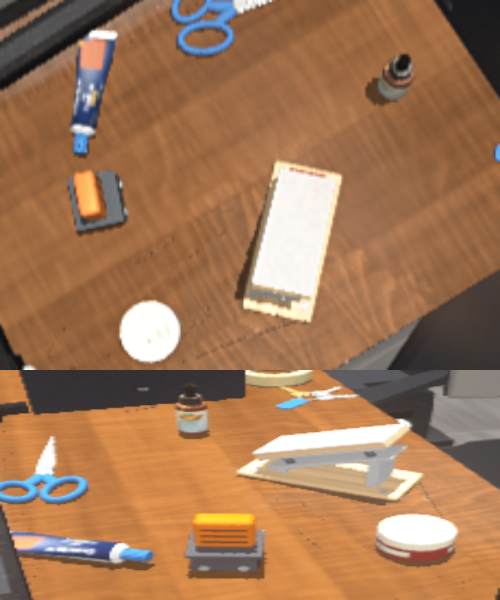

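The picture shows the board in place with the red ledge just beyond its lower end, around (305,170). The roller stands upright at (97,198), and the bottle, tube and tin are where they were. The board's measured position changed by less than 0.5 mm through the rolling.

```bash
python3 -c "
from bench import r
print(r.job_done())"
```

```text
the job is handed in; nothing more can be done
None
```

I handed the job in at about 47 s, with no verdict returned: the board lies centred against the ledge, was rolled end to end at about 7 N (bed about 6 mm down), the roller stands upright clear of the stand, and the bottle, tube and tin look unmoved; the true fingertips were 29.5 mm short of the reported TCP, so the first grasp closed on nothing and I corrected for it.

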